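Hang the vial carrier from the stand's loop by its snap hook

TASK

Take the vial carrier by the flat tab above its hook and press the hook down over the front bar of the flat loop on the retort stand, until the bar pushes the sprung gate aside, passes it and the gate springs shut behind it. Push slowly and by feel, never with more than about 15 N: the loop's boss head is only clamped by hand, at a height that differs each time. Then let the carrier hang freely from that bar, upright with both vials still in it, and leave the petri dishes, flask and forceps where they are.

Things in the scene. Friction and masses are not known exactly. Their poses are not given: they have to be found in the camera images.
- carrier: Loose steel vial carrier, about 0.25 kg, 207 mm tall. Origin: centre of its underside; z up, x from the hook's spine to its bill, y across. Foot plate 64 x 76 x 5 mm; open box with two cells (x -13 to 21, y -32 to 32, top z = 41 mm) holding two vials that reach z = 60 mm; above it a round-bar snap hook, mouth down, topped by a flat grip tab.
- grip (a point): Middle of the carrier's flat grip tab, at (0, 0, 185 mm) of the carrier, same axes. The tab is 10 mm thick in y, 30 mm wide in x, from z = 163 to 207 mm. Keep the hand low and go back towards the robot: the bench's glass sash hangs over the work from 0.64 m up (its lower edge at world x = 0.59 m), and a glass side panel stands at world y = -0.02 m.
- throat (a point): Where the centre of the loop's bar lies when the carrier hangs home, under the hook's arch, at (0, 0, 153 mm) of the carrier, same axes. Hook of 10 mm round bar: the spine rises from the foot at x = -16 mm, the arch (inner radius 11 mm, highest inside at z = 157 mm) leads over to the bill at x = +16 mm. Mouth 22 mm wide.
- bill (a point): Lowest end of the hook's bill, at (18, 0, 122 mm) of the carrier, same axes; flared outwards to x = 23 mm. Between the vials' tops (z = 60 mm) and the bill's end 62 mm are clear: through this gap the loop's front bar must come in, level, from the bill's side, before the hook is pressed down.
- gate: Sprung wire gate across the hook's mouth. Origin: its pivot, at (-12, 0, 133 mm) of the carrier; its x points along it to the bill (level when shut), 21 mm long, 4 mm thick. It only swings up, into the hook. Spring 0.09 N m shut plus 0.05 per rad: 6 to 13 N open it with the bar at mid mouth or nearer the bill, far more close to the spine. The carrier's weight alone does not.
- gate_mid (a point): Middle of the shut gate, at (0, 0, 133 mm) of the carrier, same axes. The gate is first touched with the bar's centre at z = 127 mm of the carrier; the push is largest some 9 mm later; the gate springs shut behind the bar, and the push vanishes, at z = 147 mm (bar near the bill) to 151 mm (bar at mid mouth); the bar meets the arch at z = 153 mm.
- stand: Retort stand, fixed. Origin on the worktop straight below the middle of the loop's front bar; x points from there to the upright rod, z up. Grey base plate 190 x 120 x 6 mm (x from -15 to 175 mm); rod 12 mm thick at x = 140 mm, 236 mm tall; a boss head on it (32 x 46 x 49 mm) holds a level rod that ends in a closed flat loop towards -x.
- loop_mid (a point): Middle of the loop's front bar with the boss head at its middle setting: 185 mm above the stand's origin, same axes. The real loop is clamped up to 20 mm higher or lower (x, y as here); this is not measured. 8 mm bar; front bar along y, side bars 54 mm apart, rear bar 44 mm behind (+x). The bill goes inside the loop, the spine stays outside (-x).
- vial_1: Loose vial, 24 mm across, 52 mm tall, 22 g, standing in the -y cell of the carrier. Origin: centre of its underside.
- vial_2: Loose vial, 24 mm across, 52 mm tall, 22 g, standing in the +y cell of the carrier. Origin: centre of its underside.
- petri_1: Loose petri dish, 90 mm across, 16 mm tall, on the worktop. Origin: centre of its underside.
- petri_4: Loose petri dish, 90 mm across, 16 mm tall, stacked on petri_1. Origin: centre of its underside.
- spirit_flask: Loose round flask with a stopper, 73 mm across, 110 mm tall. Origin: centre of its underside.
- forceps_1: Loose steel forceps, 153 x 16 x 10 mm, lying along their x. Origin: middle of the underside.

How it is judged:
On the way:
1. the hook, held in the fingers, is pressed onto the loop's bar until the bar has pushed the gate open (angle between the x axis of gate and the x axis of carrier, either way round above 0.35 rad and contact force between carrier and stand above 1 N and contact force between the fingers and carrier above 1 N and distance between throat and loop_mid below 0.06 m), for 0.05 s.
At the end, for the whole second after the job is handed in: The carrier hangs at rest from the loop's front bar, which bears under the hook's arch, not on the gate; the gate is shut (0.12 rad), the throat within 22 mm of loop_mid seen from above and 24 mm of its height, the carrier upright within 0.2 rad, both vials in their cells (angle between the x axis of gate and the x axis of carrier, either way round below 0.12 rad and horizontal distance between throat and loop_mid below 0.022 m and z of throat in the frame of loop_mid between -0.024 and 0.024 m and contact force between gate and stand below 0.3 N and contact force between carrier and stand above 1 N and angle between carrier's own z axis and vertical below 0.2 rad and linear speed of carrier below 0.04 m/s and distance between each of vial_1, vial_2 and carrier below 0.03 m); the robot touches nothing.
It fails at once if the carrier is pushed against the stand with more than 20 N (contact force between carrier and stand above 20 N).
It fails at once if a vial leaves its cell (distance between any of vial_1, vial_2 and carrier above 0.045 m).
It fails at once if a bystander (petri dish, flask, forceps) is moved more than 25 mm (distance of any of petri_1, petri_4, spirit_flask, forceps_1 from where it was at the start of the episode above 0.025 m).
It also fails if it takes over 58 s, if anything falls off the work surface, if the arm or the gripper's body presses on something with over 40 N, if the wrist force passes 120 N, or if a joint passes its speed limit or range.

ROBOT

A 7-joint arm with a two-finger parallel gripper is mounted at the origin on a cart in front of the work surface, level with it; the furniture and walls round the work are solid. World frame = base frame: x ahead of the robot, y to its left, z up, the work surface at z = 0. Lengths are in m, angles in rad, forces in N, time in s.
With the tool pointing down it reaches from about 0.4 to 0.85 m from the base axis. Payload 4.5 kg.
Tool frame: the origin (TCP) lies midway between the tips of the shut fingers; the grasp point (between the pads) lies 19 mm behind it; z points along the fingers, y is the line along which they close (so a half turn about z gives the same grasp; the last joint's range is limited). The gripper opens to 88 mm and grips with 3 to 60 N. Pads are 18 mm wide; open, the fingers measure 123 mm over their backs; the gripper's body (75 mm by 187 mm) begins 45 mm behind the grasp point.
Start: joints at [-1.141, 0.689, -0.195, 1.565, 0.157, 0.902, -0.215], TCP at [0.241, 0.577, 0.239] pointing down, gripper open.
Joint ranges: [-3.01, 3.01], [-0.46, 2.08], [-1.47, 1.51], [0.13, 2.56], [-1, 4.14], [0.04, 2.09], [-2.66, 2.66]. Speed limits (rad/s): [2.57, 2.57, 3.14, 3.14, 3.14, 3.14, 3.14].

INTERFACE

Orientations are given as a unit quaternion [x, y, z, w].
In Python, from plant import * gives the robot as it stands.
- The arm moves only by the tool send_rows, never from a script. Its argument "targets" is a list of rows, each a list of 2 entries, a list of its own where there are three numbers: the shift along the tool's x, y, z in units of 0.3 m (1.0 is 0.3 m), then the turn, a rotation vector about the tool's x, y, z in units of pi rad (1.0 is pi rad). A call has 1 to 12 rows; each row is the pose to reach, as a shift and turn from the pose commanded when the call began, along the tool's axes at that moment, turning the shorter way round; what a row does not reach only later rows make up. A row lasts 1/8 s, in which the tool goes at most 62.5 mm and 10.7 degrees, less where a joint would pass 70% of its speed; a pose out of reach is approached as far as the arm can. A call with a number of a shift or a turn outside -1 to 1 is refused whole. A call with a gripper value outside its range is refused whole. "fingers" is the opening, from 0 (shut) to 1 (fully open), set as the call begins (left out, the last holds). The fingers move at their own pace and stop on an object; "newtons" is the grip in N (left out, the last holds). Time passes only in rows, so rows that repeat a pose let the fingers close. It gives the time, the measured TCP pose, the force, the opening and the grip force at its end, in the units of the state.
- get_state(): the state, without advancing time (a new reading comes with each control period).
- snapshot(name): name is "scene" or "top"; returns a dict with "img" (420x560x3 uint8, blue, green, red), "fx", "fy", "cx", "cy" (pixels), "k1" (the pictures are not rectified: a ray, as slopes to the right and down, at radius r is drawn at 1 + k1 r^2 times it, then the intrinsics apply), "cam_to_world" (4x4, takes a point from camera to world coordinates). Camera axes: x right, y down, z forward; pixel columns grow to the right and rows downward; lengths in m; the calibration is good to about 2 mm. A picture is of the moment at which its call begins. There is no depth.
- finish_job(): hands the job in; it is judged then, once.
The state is a dict: "clock": time; "q": joint angles; "qd": joint speeds; "joint_torque": joint torques, N m; "tool_pos": TCP position; "eef_rot": TCP orientation; "contact_force": force on the tool from outside, world axes, zero at the start; "moment": the same for the moment, N m; "opening": opening from 0.0 (shut) to 1.0 (fully open); "finger_force": force on a finger pad.
Only numpy, scipy, OpenCV 4.12 (cv2) and the standard library are available. Lean on these libraries where they do the work, as an engineer would, in place of code of your own. Each camera call takes 0.05 s, during which the arm holds its last target. There are 200 camera calls.

## Working session

There is one attempt and no reset: what is moved stays moved. The work goes in short steps, Python scripts to look and compute and a tool call to move; the robot and the scene stay as the last step left them, time stands still between calls to the robot, and variables do not carry over. Pictures are saved under pics/ and viewed, at most 10 in all, crops included, and the job is handed in when it is done.

Besides the shell and the picture viewer there is one more tool, called after "Request:" as name([rows], argument=value, ...), one row to a line, values as JSON. send_rows: Moves the arm, as the interface text tells. Its arguments: {"type":"object","properties":{"targets":{"type":"array"},"fingers":{"type":"number"},"newtons":{"type":"number"}},"required":["targets"]}

```bash
mkdir -p pics; ls; python3 - <<'E'
from plant import *
import cv2,numpy as np
for n in("scene","top"):
    s=snapshot(n); cv2.imwrite(f"pics/{n}0.png",cv2.resize(s["img"],(800,600),interpolation=cv2.INTER_CUBIC))
    print(n,s["fx"],s["fy"],s["cx"],s["cy"],s["k1"]);print(np.round(s["cam_to_world"],4).tolist())
s=get_state();print({k:np.round(v,3).tolist() for k,v in s.items()})
E
```

```text
pics
scene 392.8102923071989 392.8102923071989 273.6269286588277 215.0544705853765 0.03653774624195246
[[0.4456, -0.5147, 0.7325, 0.0207], [-0.8949, -0.2347, 0.3795, -0.6433], [-0.0235, -0.8246, -0.5652, 0.6071], [0.0, 0.0, 0.0, 1.0]]
top 414.3779151385623 414.3779151385623 282.52009834206586 207.53635612481946 0.029441867648298
[[-0.0506, -0.9737, 0.2223, 0.4521], [-0.9987, 0.0485, -0.0149, -0.3245], [0.0037, -0.2228, -0.9749, 1.0231], [0.0, 0.0, 0.0, 1.0]]
{'clock': 0.1, 'q': [-1.141, 0.69, -0.194, 1.566, 0.157, 0.902, -0.215], 'qd': [0.002, -0.001, 0.002, -0.001, -0.001, 0.002, -0.003], 'joint_torque': [-0.003, -52.85, -1.271, -15.384, -0.053, 0.002, 0.0], 'tool_pos': [0.241, 0.576, 0.238], 'eef_rot': [0.197, 0.98, -0.001, -0.0], 'contact_force': [-0.088, -0.591, 0.443], 'moment': [0.028, -0.019, -0.008], 'finger_force': 0.0, 'opening': 1.002}
```

View pics/scene0.png

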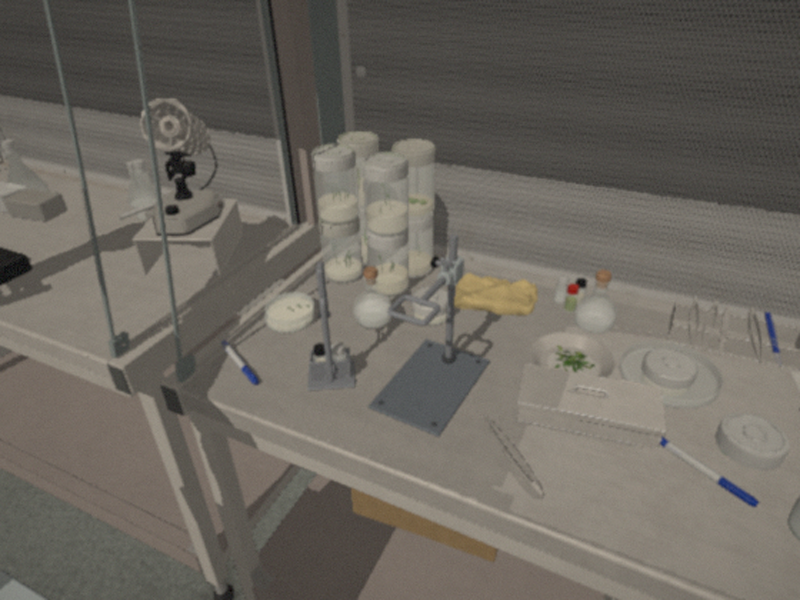

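View pics/top0.png

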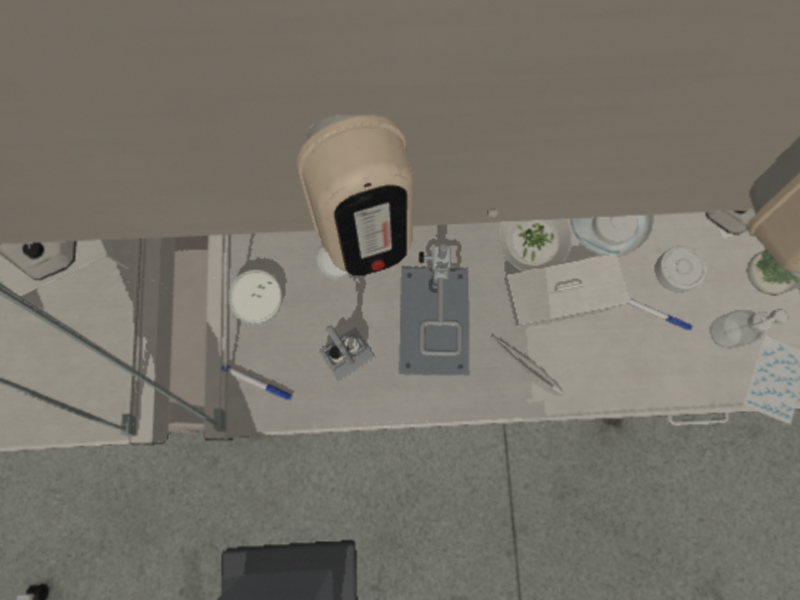

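```bash
cat > h.py <<'E'
from plant import *
import cv2,numpy as np
def crop(n,x0,y0,w,h,f,out):
    s=snapshot(n); cv2.imwrite(out,cv2.resize(s["img"][y0:y0+h,x0:x0+w],None,fx=f,fy=f,interpolation=cv2.INTER_CUBIC))
def cam(n,S={}):
    if n not in S: S[n]=snapshot(n)
    return S[n]
def ray(n,u,v):
    s=cam(n);x=np.array([(u-s["cx"])/s["fx"],(v-s["cy"])/s["fy"]]);p=x.copy()
    for _ in range(20): p=x/(1+s["k1"]*(p@p))
    T=np.array(s["cam_to_world"]);return T[:3,3],T[:3,:3]@np.array([p[0],p[1],1])
def atz(n,u,v,z):
    o,d=ray(n,u,v);return o+d*(z-o[2])/d[2]
def tri(a,b):
    o1,d1=ray("scene",*a);o2,d2=ray("top",*b);d1/=np.linalg.norm(d1);d2/=np.linalg.norm(d2)
    s=np.linalg.lstsq(np.c_[d1,-d2],o2-o1,rcond=None)[0];p=o1+d1*s[0];q=o2+d2*s[1];return (p+q)/2,np.linalg.norm(p-q)
def proj(n,P):
    s=cam(n);T=np.array(s["cam_to_world"]);p=T[:3,:3].T@(np.array(P)-T[:3,3]);p=p[:2]/p[2];p=p*(1+s["k1"]*(p@p))
    return p*s["fx"]+[s["cx"],s["cy"]]
E
python3 -c "
from h import *
crop('top',210,150,130,120,6,'pics/tc.png')
crop('scene',195,160,155,150,4,'pics/sc.png')"
```

```text
(no output)
```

View pics/tc.png

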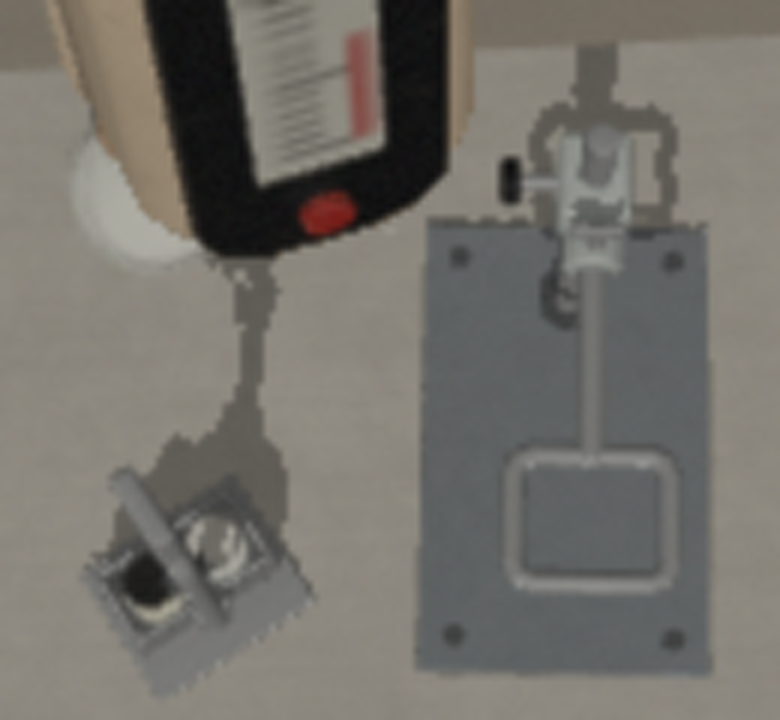

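View pics/sc.png

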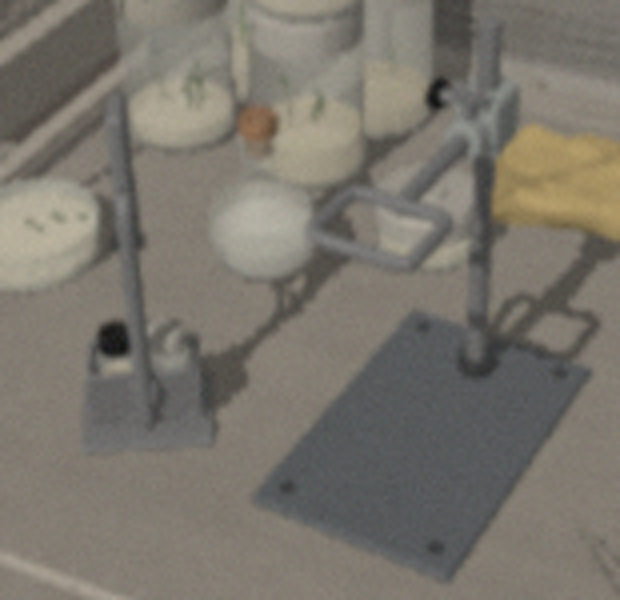

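```bash
python3 - <<'E'
from h import *
t=lambda x,y:(210+x/6-.42,150+y/6-.42)
s=lambda x,y:(195+x/4-.37,160+y/4-.37)
b=lambda x,y:(x*.7,y*.7)
np.set_printoptions(precision=4,suppress=True)
print("foot top"); F=[atz("top",*t(*p),.005) for p in[(85,570),(160,695),(312,600),(235,475)]];print(np.array(F),np.mean(F,0))
print("foot scene");print(np.array([atz("scene",*s(*p),.003) for p in[(85,450),(213,443)]]))
print("tab ends top z.207",*[atz("top",*t(*p),.207) for p in[(122,473),(215,622)]])
print("tab top tri",tri(s(117,97),t(168,548)))
print("base", np.array([atz("top",*t(*p),.006) for p in[(428,218),(707,226),(712,672),(416,670)]]))
print("base scene", np.array([atz("scene",*s(*p),.006) for p in[(414,311),(590,370),(448,578),(255,497)]]))
# loop corners centre of bar: front-left, front-right, rear-left, rear-right
for a,c in[((322,238),(515,580)),((400,263),(670,583)),((362,193),(515,460)),((445,217),(670,462))]: print("loop",tri(s(*a),t(*c)))
print("posts",atz("top",*b(218,425),0),atz("top",*b(130,430),0),atz("top",*b(222,240),0),atz("top",*b(0,285),1))
print("post scene",atz("scene",*b(182,375),0),atz("scene",*b(118,350),0))
for z in(.5,.64,.8): print("device",z,atz("top",*b(375,275),z),atz("top",*b(350,120),z))
print("cart",atz("top",*b(290,545),0),atz("top",*b(225,545),0),atz("top",*b(355,545),0))
print("petri",atz("top",*b(256,297),.03),"forceps",atz("top",*b(492,338),0),atz("top",*b(560,392),0),"flask",tri(b(371,285),b(340,245)),atz("scene",*b(371,308),.037))
print("bench front",atz("top",*b(500,422),0), "back",atz("top",*b(500,215),0))
E
```

```text
foot top
[[ 0.5979 -0.1906  0.005 ]
 [ 0.5453 -0.22    0.005 ]
 [ 0.5808 -0.2832  0.005 ]
 [ 0.6344 -0.2534  0.005 ]] [ 0.5896 -0.2368  0.005 ]
foot scene
[[ 0.5458 -0.2206  0.003 ]
 [ 0.5813 -0.2833  0.003 ]]
tab ends top z.207 [ 0.6008 -0.23    0.207 ] [ 0.5497 -0.2594  0.207 ]
tab top tri (array([ 0.5732, -0.2474,  0.2235]), np.float64(0.0028841843051487116))
base [[ 0.7407 -0.3388  0.006 ]
 [ 0.7313 -0.4569  0.006 ]
 [ 0.5432 -0.4448  0.006 ]
 [ 0.55   -0.3245  0.006 ]]
base scene [[ 0.7369 -0.3392  0.006 ]
 [ 0.7282 -0.4561  0.006 ]
 [ 0.5417 -0.4429  0.006 ]
 [ 0.5509 -0.3268  0.006 ]]
loop (array([ 0.5637, -0.362 ,  0.1782]), np.float64(0.005316477956430482))
loop (array([ 0.557 , -0.4103,  0.1834]), np.float64(0.0037274231672881778))
loop (array([ 0.6047, -0.3641,  0.1797]), np.float64(0.004739508697044796))
loop (array([ 0.599 , -0.4141,  0.1838]), np.float64(0.0018066518186418078))
posts [ 0.4797 -0.0175  0.    ] [0.4796 0.128  0.    ] [ 0.8061 -0.0181  0.    ] [ 0.4587 -0.3089  1.    ]
post scene [ 0.4889 -0.0112  0.    ] [0.4923 0.1382 0.    ]
device 0.5 [ 0.5928 -0.3074  0.5   ] [ 0.7493 -0.2895  0.5   ]
device 0.64 [ 0.5552 -0.312   0.64  ] [ 0.6697 -0.2989  0.64  ]
device 0.8 [ 0.5121 -0.3172  0.8   ] [ 0.5789 -0.3096  0.8   ]
cart [ 0.2852 -0.137   0.    ] [ 0.2911 -0.0332  0.    ] [ 0.2796 -0.2413  0.    ]
petri [ 0.6903 -0.0867  0.03  ] forceps [ 0.6036 -0.4904  0.    ] [ 0.5051 -0.5983  0.    ] flask (array([ 0.7562, -0.2318,  0.08  ]), np.float64(0.014175225764322537)) [ 0.7424 -0.2291  0.037 ]
bench front [ 0.4602 -0.4917  0.    ] back [ 0.8293 -0.524   0.    ]
```

```bash
cat >> h.py <<'E'
from scipy.spatial.transform import Rotation as R
def plan(*wps):
    """wps: (x,y,z,azimuth of tool y deg); prints shift/turn in tool units from the present pose"""
    s=get_state();p=np.array(s["tool_pos"]);r=R.from_quat(s["eef_rot"]);m=r.as_matrix()
    print("t",round(float(s["clock"]),2),"pos",np.round(p,4),"az",round(float(np.degrees(np.arctan2(m[1,1],m[0,1]))),2),"z",np.round(m[:,2],3),"F",np.round(s["contact_force"],2),"open",round(float(s["opening"]),3),"ff",round(float(s["finger_force"]),1))
    for x,y,z,a in wps:
        a=np.radians(a);Y=np.array([np.cos(a),np.sin(a),0]);Z=np.array([0,0,-1.]);G=R.from_matrix(np.c_[np.cross(Y,Z),Y,Z])
        print(np.round(r.inv().apply(np.array([x,y,z])-p)/.3,3).tolist(),np.round((r.inv()*G).as_rotvec()/np.pi,4).tolist())
E
python3 -c "
from h import *
plan((.33,.34,.24,0),(.38,.2,.24,-40),(.39,.1,.24,-60),(.39,0,.24,-75))"
```

```text
t 0.3 pos [0.2409 0.5765 0.2385] az 67.33 z [-0.    -0.001 -1.   ] F [-0.31 -0.63 -0.69] open 1.002 ff 0.0
[-0.578, -0.613, -0.005] [-0.0001, 0.0001, 0.374]
[-0.912, -0.979, -0.005] [-0.0001, 0.0002, 0.5963]
[-1.071, -1.274, -0.004] [-0.0001, 0.0002, 0.7074]
[-1.199, -1.582, -0.004] [-0.0001, 0.0002, 0.7907]
```

Request:
send_rows([
  [[-0.09, -0.1, 0], [0, 0, 0.055]],
  [[-0.19, -0.2, 0], [0, 0, 0.11]],
  [[-0.28, -0.3, 0], [0, 0, 0.165]],
  [[-0.38, -0.4, 0], [0, 0, 0.22]],
  [[-0.48, -0.5, 0], [0, 0, 0.275]],
  [[-0.57, -0.6, 0], [0, 0, 0.33]],
  [[-0.66, -0.7, 0], [0, 0, 0.385]],
  [[-0.75, -0.8, 0], [0, 0, 0.44]],
  [[-0.83, -0.89, 0], [0, 0, 0.495]],
  [[-0.91, -0.98, 0], [0, 0, 0.55]],
  [[-0.91, -0.98, 0], [0, 0, 0.595]],
  [[-0.91, -0.98, 0], [0, 0, 0.595]],
], fingers=1)

```text
clock: 1.8
tool_pos: [0.3797, 0.2001, 0.2388]
eef_rot: [0.905, 0.425, 0.0, 0.0]
contact_force: [-0.4, 0.4, 0.3]
opening: 1.0
finger_force: 0.0
```

```bash
python3 -c "
from h import *
plan((.385,.08,.24,-65),(.39,0,.24,-75),(.42,-.15,.24,-70),(.48,-.298,.22,-60.8))
print(get_state()['q'])"
```

```text
t 1.8 pos [0.3797 0.2001 0.2388] az -39.72 z [ 0.  0. -1.] F [-0.35  0.45  0.27] open 1.0 ff 0.0
[-0.297, 0.27, -0.004] [0.0001, -0.0001, 0.1404]
[-0.491, 0.453, -0.004] [0.0, -0.0001, 0.196]
[-0.812, 0.849, -0.004] [0.0001, -0.0001, 0.1682]
[-1.063, 1.318, 0.063] [0.0001, -0.0001, 0.1171]
[-0.79768794  0.46155448  0.30514487  2.14174692 -0.25001618  0.57074503
 -1.00445605]
```

Request:
send_rows([
  [[-0.1, 0.09, 0], [0, 0, 0.05]],
  [[-0.2, 0.18, 0], [0, 0, 0.1]],
  [[-0.3, 0.27, 0], [0, 0, 0.14]],
  [[-0.4, 0.36, 0], [0, 0, 0.17]],
  [[-0.49, 0.45, 0], [0, 0, 0.195]],
  [[-0.57, 0.55, 0], [0, 0, 0.19]],
  [[-0.65, 0.65, 0], [0, 0, 0.18]],
  [[-0.73, 0.75, 0], [0, 0, 0.175]],
  [[-0.81, 0.85, 0], [0, 0, 0.17]],
  [[-0.84, 0.92, 0], [0, 0, 0.16]],
  [[-0.87, 0.98, 0.02], [0, 0, 0.14]],
  [[-0.87, 0.98, 0.02], [0, 0, 0.12]],
])

```text
clock: 3.3
tool_pos: [0.4393, -0.1895, 0.2324]
eef_rot: [0.968, 0.249, 0.0, 0.0]
contact_force: [0.9, 0.4, 0.3]
opening: 1.002
finger_force: 0.0
```

```bash
python3 -c "
from h import *
plan((.485,-.295,.22,-60.8),(.485,-.295,.168,-60.8),(.5896,-.2368,.168,-60.8))
print(get_state()['q'])"
```

```text
t 3.3 pos [ 0.4393 -0.1895  0.2324] az -61.12 z [ 0.001 -0.001 -1.   ] F [0.9  0.35 0.32] open 1.002 ff 0.0
[-0.037, 0.382, 0.042] [0.0002, -0.0001, -0.0018]
[-0.037, 0.381, 0.215] [0.0002, -0.0001, -0.0018]
[0.362, 0.38, 0.215] [0.0002, -0.0001, -0.0018]
[ 0.10498084  0.5314833   0.31946992  2.01947086 -0.2729327   0.63013708
 -0.46160783]
```

Request:
send_rows([
  [[-0.01, 0.12, 0.06], [0, 0, 0]],
  [[-0.025, 0.25, 0.12], [0, 0, 0]],
  [[-0.037, 0.36, 0.19], [0, 0, 0]],
  [[-0.037, 0.381, 0.215], [0, 0, -0.002]],
  [[0.05, 0.381, 0.215], [0, 0, -0.002]],
  [[0.13, 0.381, 0.215], [0, 0, -0.002]],
  [[0.21, 0.381, 0.215], [0, 0, -0.002]],
  [[0.29, 0.381, 0.215], [0, 0, -0.002]],
  [[0.34, 0.381, 0.215], [0, 0, -0.002]],
  [[0.362, 0.381, 0.215], [0, 0, -0.002]],
  [[0.362, 0.381, 0.215], [0, 0, -0.002]],
])

```text
clock: 4.68
tool_pos: [0.5883, -0.2366, 0.1682]
eef_rot: [0.968, 0.251, -0.0, -0.0]
contact_force: [0.5, -0.3, -0.8]
opening: 1.004
finger_force: 0.0
```

```bash
python3 -c "
from h import *
plan((.5896,-.2368,.167,-60.8))
crop('top',210,150,133,100,6,'pics/t2.png')"
```

```text
t 4.67 pos [ 0.5883 -0.2366  0.1682] az -60.98 z [-0.  0. -1.] F [ 0.48 -0.35 -0.76] open 1.004 ff 0.0
[0.004, 0.003, 0.004] [-0.0001, 0.0001, -0.001]
```

View pics/t2.png

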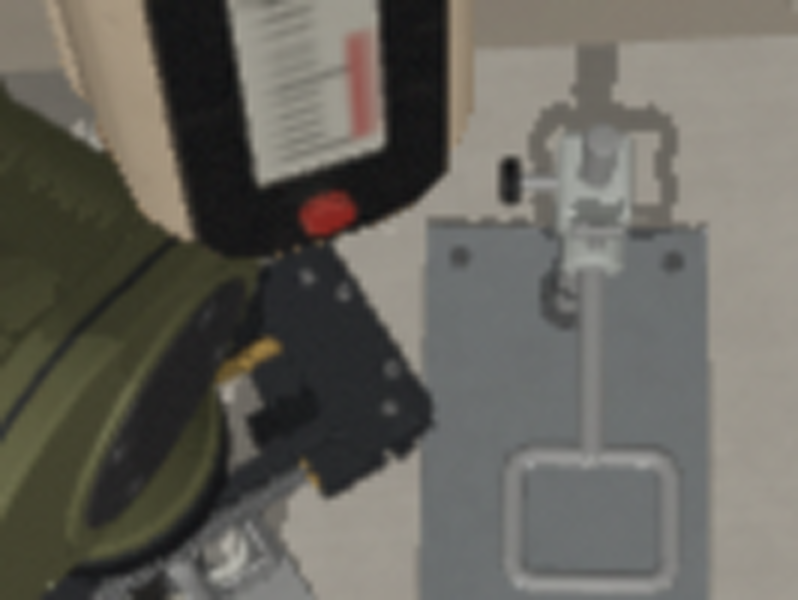

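The picture shows the hand over the tab (carrier foot still at about (220,580)); nothing looks disturbed. Closing the fingers.

Request:
send_rows([
  [[0.004, 0.003, 0], [0, 0, 0]],
  [[0.004, 0.003, 0], [0, 0, 0]],
  [[0.004, 0.003, 0], [0, 0, 0]],
  [[0.004, 0.003, 0], [0, 0, 0]],
  [[0.004, 0.003, 0], [0, 0, 0]],
  [[0.004, 0.003, 0], [0, 0, 0]],
  [[0.004, 0.003, 0], [0, 0, 0]],
  [[0.004, 0.003, 0], [0, 0, 0]],
], fingers=0, newtons=45)

```text
clock: 5.72
tool_pos: [0.59, -0.2369, 0.1682]
eef_rot: [0.968, 0.25, -0.0, -0.0]
contact_force: [-0.6, 0.2, 0.2]
opening: 0.116
finger_force: 4.0
```

```bash
python3 -c "
from h import *
plan((.5896,-.2368,.207,-60.8),(.51,-.285,.21,-60.8),(.49,-.381,.257,-94))"
```

```text
t 5.72 pos [ 0.59   -0.2369  0.1682] az -61.01 z [-0.  0. -1.] F [-0.56  0.16  0.16] open 0.116 ff 4.0
[-0.001, -0.001, -0.129] [-0.0001, -0.0, -0.0012]
[-0.311, 0.011, -0.139] [-0.0001, -0.0, -0.0012]
[-0.524, 0.259, -0.296] [-0.0001, 0.0, 0.1833]
```

Request:
send_rows([
  [[0, 0, 0], [0, 0, 0]],
  [[0, 0, 0], [0, 0, 0]],
  [[0, 0, 0], [0, 0, 0]],
  [[0, 0, -0.015], [0, 0, 0]],
  [[0, 0, -0.04], [0, 0, 0]],
  [[0, 0, -0.075], [0, 0, 0]],
  [[0, 0, -0.11], [0, 0, 0]],
  [[0, 0, -0.13], [0, 0, 0]],
  [[0, 0, -0.13], [0, 0, 0]],
  [[0, 0, -0.13], [0, 0, 0]],
])

```text
clock: 6.98
tool_pos: [0.5898, -0.2368, 0.2069]
eef_rot: [0.968, 0.25, -0.0, -0.0]
contact_force: [0.5, 0.3, -2.5]
opening: 0.108
finger_force: 44.9
```

```bash
python3 -c "
from h import *
plan((.51,-.285,.21,-60.8),(.49,-.381,.257,-94))"
```

```text
t 6.97 pos [ 0.5898 -0.2368  0.2069] az -61.01 z [-0.001  0.    -1.   ] F [ 0.52  0.34 -2.53] open 0.108 ff 44.9
[-0.31, 0.012, -0.01] [-0.0002, 0.0001, -0.0012]
[-0.524, 0.259, -0.167] [-0.0002, 0.0002, 0.1833]
```

Request:
send_rows([
  [[-0.04, 0, 0], [0, 0, 0]],
  [[-0.1, 0, 0], [0, 0, 0]],
  [[-0.16, 0, 0], [0, 0, 0]],
  [[-0.22, 0, -0.005], [0, 0, 0.01]],
  [[-0.28, 0.02, -0.01], [0, 0, 0.03]],
  [[-0.33, 0.05, -0.03], [0, 0, 0.055]],
  [[-0.38, 0.09, -0.055], [0, 0, 0.08]],
  [[-0.42, 0.13, -0.08], [0, 0, 0.105]],
  [[-0.46, 0.17, -0.11], [0, 0, 0.13]],
  [[-0.49, 0.21, -0.135], [0, 0, 0.155]],
  [[-0.515, 0.245, -0.16], [0, 0, 0.175]],
  [[-0.524, 0.259, -0.167], [0, 0, 0.1833]],
])

```text
clock: 8.48
tool_pos: [0.4901, -0.3832, 0.2582]
eef_rot: [0.999, -0.037, 0.001, 0.001]
contact_force: [1.1, -0.7, -2.0]
opening: 0.109
finger_force: 44.9
```

```bash
python3 -c "
from h import *
plan((.50,-.3817,.257,-94),(.5585,-.3857,.257,-94))
s=snapshot('scene')['img'];cv2.imwrite('pics/s3.png',cv2.resize(s[130:290,180:380],None,fx=3.75,fy=3.75,interpolation=cv2.INTER_CUBIC))"
```

```text
t 8.47 pos [ 0.4901 -0.3832  0.2582] az -94.23 z [ 0.001 -0.002 -1.   ] F [ 1.11 -0.69 -2.04] open 0.109 ff 44.9
[0.033, -0.007, 0.004] [0.0006, -0.0004, -0.0013]
[0.228, -0.008, 0.004] [0.0006, -0.0004, -0.0013]
```

View pics/s3.png

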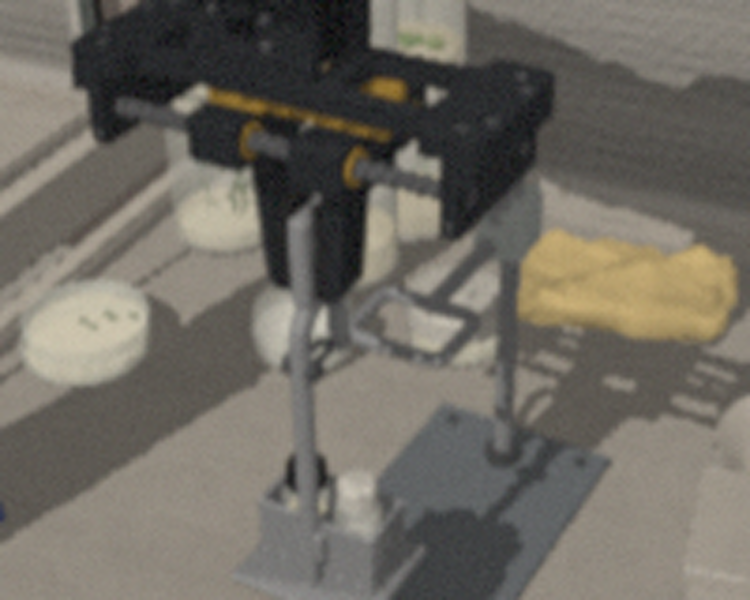

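```bash
python3 -c "
from h import *
f=lambda n,P:np.round((proj(n,P)-[180,130])*3.75+1.4).tolist()
a=np.radians(-4.2);X=np.array([np.cos(a),np.sin(a),0]);Y=np.array([-X[1],X[0],0]);o=np.array([.4901,-.3832,.090])
c=lambda x,y,z:f('scene',o+X*x+Y*y+[0,0,z])
print('bill',c(.02,0,.122),'spine',c(-.016,0,.01),'tabtop',c(-.015,0,.207),'foot',c(-.032,-.038,0),c(-.032,.038,0),c(.032,-.038,0),'gate',c(0,0,.133))
o=np.array([.5605,-.3857,0]);X=np.array([.9976,-.0698,0]);Y=np.array([.0698,.9976,0])
for z in(.175,.181,.187): print(z,[f('scene',o+X*x+Y*y+[0,0,z]) for x,y in((0,.027),(0,-.027),(.044,.027),(.044,-.027))])
"
```

```text
bill [344.0, 349.0] spine [312.0, 574.0] tabtop [294.0, 224.0] foot [363.0, 638.0] [230.0, 582.0] [427.0, 556.0] gate [320.0, 352.0]
0.175 [[346.0, 341.0], [441.0, 372.0], [389.0, 299.0], [480.0, 327.0]]
0.181 [[346.0, 332.0], [441.0, 362.0], [389.0, 290.0], [481.0, 317.0]]
0.187 [[346.0, 322.0], [441.0, 352.0], [388.0, 280.0], [481.0, 308.0]]
```

Hook, vials upright and the bill at about (342,347) match the prediction; the loop fits z ≈ 0.182. Moving the bar in under the bill.

Request:
send_rows([
  [[0.02, 0, 0], [0, 0, -0.001]],
  [[0.045, -0.005, 0], [0, 0, -0.001]],
  [[0.07, -0.007, 0.002], [0, 0, -0.001]],
  [[0.095, -0.008, 0.003], [0, 0, -0.001]],
  [[0.12, -0.008, 0.003], [0, 0, -0.001]],
  [[0.145, -0.008, 0.003], [0, 0, -0.001]],
  [[0.17, -0.008, 0.003], [0, 0, -0.001]],
  [[0.195, -0.008, 0.003], [0, 0, -0.001]],
  [[0.215, -0.008, 0.003], [0, 0, -0.001]],
  [[0.228, -0.008, 0.003], [0, 0, -0.001]],
  [[0.228, -0.008, 0.003], [0, 0, -0.001]],
  [[0.228, -0.008, 0.003], [0, 0, -0.001]],
])

```text
clock: 10.07
tool_pos: [0.5582, -0.3836, 0.2564]
eef_rot: [0.999, -0.034, -0.0, -0.0]
contact_force: [0.3, -1.4, -2.2]
opening: 0.113
finger_force: 44.9
```

```bash
python3 -c "
from h import *
plan((.5585,-.3857,.257,-94))
s=snapshot('scene')['img'];cv2.imwrite('pics/s4.png',cv2.resize(s[170:290,230:380],None,fx=5,fy=5,interpolation=cv2.INTER_CUBIC))"
```

```text
t 10.07 pos [ 0.5582 -0.3836  0.2564] az -93.85 z [-0.  0. -1.] F [ 0.27 -1.39 -2.23] open 0.113 ff 44.9
[0.001, 0.007, -0.002] [-0.0, 0.0001, 0.0008]
```

View pics/s4.png

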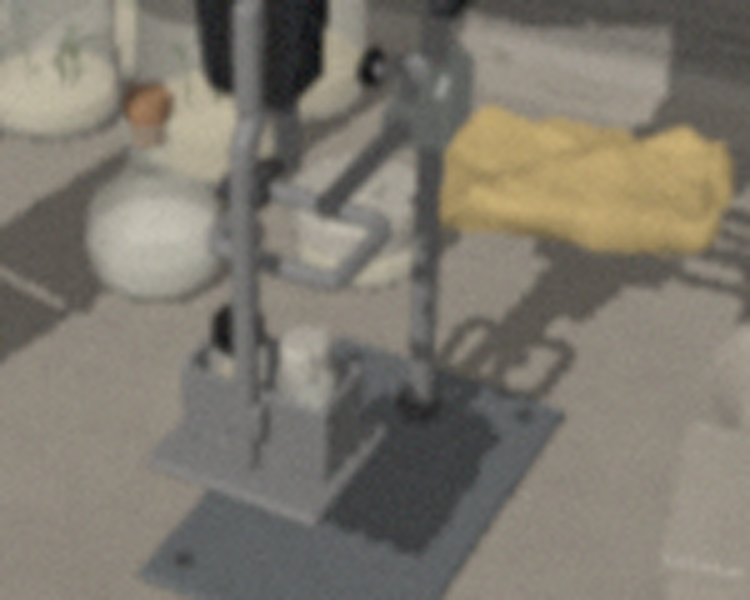

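Bar is at about (245,245), behind the spine, in the gap between vial tops and bill. Descending.

Request:
send_rows([
  [[0, 0.004, 0.01], [0, 0, 0]],
  [[0, 0.006, 0.025], [0, 0, 0]],
  [[0, 0.006, 0.04], [0, 0, 0]],
  [[0, 0.006, 0.05], [0, 0, 0]],
  [[0, 0.006, 0.06], [0, 0, 0]],
  [[0, 0.006, 0.067], [0, 0, 0]],
  [[0, 0.006, 0.073], [0, 0, 0]],
  [[0, 0.006, 0.077], [0, 0, 0]],
  [[0, 0.006, 0.08], [0, 0, 0]],
  [[0, 0.006, 0.08], [0, 0, 0]],
])

```text
clock: 11.38
tool_pos: [0.5585, -0.3853, 0.2324]
eef_rot: [0.999, -0.033, 0.0, -0.0]
contact_force: [-0.1, 0.4, -2.7]
opening: 0.109
finger_force: 44.9
```

Request:
send_rows([
  [[0, 0, 0.0033], [0, 0, 0]],
  [[0, 0, 0.0067], [0, 0, 0]],
  [[0, 0, 0.01], [0, 0, 0]],
  [[0, 0, 0.0133], [0, 0, 0]],
  [[0, 0, 0.0133], [0, 0, 0]],
])

```text
clock: 12.0
tool_pos: [0.5584, -0.3853, 0.2283]
eef_rot: [0.999, -0.033, -0.0, -0.0]
contact_force: [-0.1, -0.7, -2.7]
opening: 0.109
finger_force: 44.9
```

Request:
send_rows([
  [[0, 0, 0.0033], [0, 0, 0]],
  [[0, 0, 0.0067], [0, 0, 0]],
  [[0, 0, 0.01], [0, 0, 0]],
  [[0, 0, 0.01], [0, 0, 0]],
])

```text
clock: 12.5
tool_pos: [0.5584, -0.3852, 0.2253]
eef_rot: [0.999, -0.033, -0.0, -0.0]
contact_force: [0.0, 0.1, -1.1]
opening: 0.112
finger_force: 44.9
```

Request:
send_rows([
  [[0, 0, 0.0033], [0, 0, 0]],
  [[0, 0, 0.0067], [0, 0, 0]],
  [[0, 0, 0.0067], [0, 0, 0]],
])

```text
clock: 12.88
tool_pos: [0.5584, -0.3853, 0.2232]
eef_rot: [0.999, -0.033, -0.0, -0.0]
contact_force: [-0.2, -0.7, -1.2]
opening: 0.117
finger_force: 44.9
```

Request:
send_rows([
  [[0, 0, 0.0033], [0, 0, 0]],
  [[0, 0, 0.0067], [0, 0, 0]],
  [[0, 0, 0.0067], [0, 0, 0]],
])

```text
clock: 13.25
tool_pos: [0.5584, -0.3853, 0.2213]
eef_rot: [0.999, -0.033, -0.0, -0.0]
contact_force: [-0.6, 0.4, -2.1]
opening: 0.108
finger_force: 44.9
```

Request:
send_rows([
  [[0, 0, 0.0033], [0, 0, 0]],
  [[0, 0, 0.0067], [0, 0, 0]],
  [[0, 0, 0.0067], [0, 0, 0]],
])

```text
clock: 13.62
tool_pos: [0.5585, -0.3855, 0.2199]
eef_rot: [0.999, -0.033, 0.0, 0.0]
contact_force: [-1.0, -0.2, 1.4]
opening: 0.109
finger_force: 44.9
```

Request:
send_rows([
  [[0, 0, 0.0033], [0, 0, 0]],
  [[0, 0, 0.0067], [0, 0, 0]],
  [[0, 0, 0.0067], [0, 0, 0]],
])

```text
clock: 14.0
tool_pos: [0.5585, -0.3855, 0.218]
eef_rot: [0.999, -0.033, 0.0, 0.0]
contact_force: [-1.9, 1.9, 5.7]
opening: 0.106
finger_force: 44.9
```

Request:
send_rows([
  [[0, 0, 0.0033], [0, 0, 0]],
  [[0, 0, 0.0033], [0, 0, 0]],
])

```text
clock: 14.25
tool_pos: [0.5585, -0.3855, 0.2169]
eef_rot: [0.999, -0.033, 0.0, 0.0]
contact_force: [-1.4, 0.9, 4.3]
opening: 0.104
finger_force: 44.9
```

Request:
send_rows([
  [[0, 0, 0.0033], [0, 0, 0]],
  [[0, 0, 0.0067], [0, 0, 0]],
  [[0, 0, 0.0067], [0, 0, 0]],
])

```text
clock: 14.62
tool_pos: [0.5587, -0.3855, 0.2151]
eef_rot: [0.999, -0.033, 0.0, 0.0]
contact_force: [-1.2, 1.4, 5.5]
opening: 0.112
finger_force: 44.9
```

Request:
send_rows([
  [[0, 0, 0.0033], [0, 0, 0]],
  [[0, 0, 0.0067], [0, 0, 0]],
  [[0, 0, 0.0067], [0, 0, 0]],
])

```text
clock: 15.0
tool_pos: [0.559, -0.3856, 0.2134]
eef_rot: [0.999, -0.033, 0.001, 0.0]
contact_force: [-0.2, 1.6, 6.3]
opening: 0.111
finger_force: 44.9
```

Request:
send_rows([
  [[0, 0, 0.0033], [0, 0, 0]],
  [[0, 0, 0.0067], [0, 0, 0]],
  [[0, 0, 0.0067], [0, 0, 0]],
])

```text
clock: 15.38
tool_pos: [0.5588, -0.3858, 0.2115]
eef_rot: [0.999, -0.033, 0.001, 0.0]
contact_force: [-1.8, 1.3, 8.2]
opening: 0.112
finger_force: 44.9
```

Request:
send_rows([
  [[0, 0, 0.0033], [0, 0, 0]],
  [[0, 0, 0.0067], [0, 0, 0]],
  [[0, 0, 0.0067], [0, 0, 0]],
])

```text
clock: 15.75
tool_pos: [0.558, -0.3862, 0.2092]
eef_rot: [0.999, -0.034, 0.0, 0.001]
contact_force: [-2.9, 0.3, 6.8]
opening: 0.106
finger_force: 44.9
```

Request:
send_rows([
  [[0, 0, 0.0033], [0, 0, 0]],
  [[0, 0, 0.0067], [0, 0, 0]],
  [[0, 0, 0.0067], [0, 0, 0]],
])

```text
clock: 16.12
tool_pos: [0.5575, -0.3864, 0.207]
eef_rot: [0.999, -0.034, -0.0, 0.001]
contact_force: [-2.3, 1.8, 6.4]
opening: 0.111
finger_force: 44.9
```

Request:
send_rows([
  [[0, 0, 0.0033], [0, 0, 0]],
  [[0, 0, 0.0067], [0, 0, 0]],
  [[0, 0, 0.0067], [0, 0, 0]],
])

```text
clock: 16.5
tool_pos: [0.5573, -0.3865, 0.2049]
eef_rot: [0.999, -0.034, -0.001, 0.001]
contact_force: [-3.5, 0.3, 5.6]
opening: 0.103
finger_force: 44.9
```

Request:
send_rows([
  [[0, 0, 0.0033], [0, 0, 0]],
  [[0, 0, 0.0067], [0, 0, 0]],
  [[0, 0, 0.0067], [0, 0, 0]],
])

```text
clock: 16.88
tool_pos: [0.5566, -0.3863, 0.2023]
eef_rot: [0.999, -0.034, -0.001, 0.0]
contact_force: [-4.1, -1.4, 3.2]
opening: 0.108
finger_force: 44.9
```

Request:
send_rows([
  [[0, 0, 0.0033], [0, 0, 0]],
  [[0, 0, 0.0067], [0, 0, 0]],
  [[0, 0, 0.0067], [0, 0, 0]],
])

```text
clock: 17.25
tool_pos: [0.557, -0.3853, 0.1995]
eef_rot: [0.999, -0.034, -0.001, -0.0]
contact_force: [-6.5, 0.5, 2.1]
opening: 0.111
finger_force: 44.9
```

Request:
send_rows([
  [[0, 0, 0.0033], [0, 0, 0]],
  [[0, 0, 0.0033], [0, 0, 0]],
])

```text
clock: 17.5
tool_pos: [0.5555, -0.3844, 0.1974]
eef_rot: [0.999, -0.034, -0.003, -0.002]
contact_force: [-8.2, 0.1, -3.2]
opening: 0.109
finger_force: 44.9
```

Request:
send_rows([
  [[0, 0, 0.0033], [0, 0, 0]],
  [[0, 0, 0.0033], [0, 0, 0]],
])

```text
clock: 17.75
tool_pos: [0.5599, -0.3843, 0.1976]
eef_rot: [0.999, -0.033, 0.001, -0.001]
contact_force: [0.2, -0.0, -2.0]
opening: 0.108
finger_force: 44.9
```

Request:
send_rows([
  [[0, 0, 0.0033], [0, 0, 0]],
  [[0, 0, 0.0033], [0, 0, 0]],
])

```text
clock: 18.0
tool_pos: [0.5589, -0.3852, 0.1972]
eef_rot: [0.999, -0.033, 0.0, -0.0]
contact_force: [-0.3, -0.5, -2.6]
opening: 0.111
finger_force: 44.9
```

Force vanished: the gate has sprung shut. Lowering until the arch bears.

Request:
send_rows([
  [[0, 0, 0.0033], [0, 0, 0]],
  [[0, 0, 0.0033], [0, 0, 0]],
])

```text
clock: 18.25
tool_pos: [0.5585, -0.3853, 0.1963]
eef_rot: [0.999, -0.033, 0.0, -0.0]
contact_force: [-0.6, -0.1, -2.7]
opening: 0.11
finger_force: 44.9
```

Request:
send_rows([
  [[0, 0, 0.002], [0, 0, 0]],
  [[0, 0, 0.002], [0, 0, 0]],
])

```text
clock: 18.5
tool_pos: [0.5585, -0.3853, 0.1957]
eef_rot: [0.999, -0.033, 0.0, -0.0]
contact_force: [0.7, 0.8, -2.1]
opening: 0.11
finger_force: 44.9
```

Request:
send_rows([
  [[0, 0, 0.002], [0, 0, 0]],
  [[0, 0, 0.002], [0, 0, 0]],
])

```text
clock: 18.75
tool_pos: [0.5584, -0.3853, 0.195]
eef_rot: [0.999, -0.033, -0.0, -0.0]
contact_force: [-0.0, 0.5, -2.3]
opening: 0.107
finger_force: 44.9
```

Request:
send_rows([
  [[0, 0, 0.002], [0, 0, 0]],
  [[0, 0, 0.002], [0, 0, 0]],
])

```text
clock: 19.0
tool_pos: [0.5585, -0.3854, 0.1946]
eef_rot: [0.999, -0.033, 0.0, 0.0]
contact_force: [0.7, -0.6, -1.6]
opening: 0.109
finger_force: 44.9
```

Request:
send_rows([
  [[0, 0, 0.002], [0, 0, 0]],
  [[0, 0, 0.002], [0, 0, 0]],
])

```text
clock: 19.25
tool_pos: [0.5585, -0.3855, 0.1943]
eef_rot: [0.999, -0.033, 0.0, 0.0]
contact_force: [-0.7, 0.8, 1.1]
opening: 0.109
finger_force: 44.9
```

Request:
send_rows([
  [[0, 0, 0], [0, 0, 0]],
  [[0, 0, 0], [0, 0, 0]],
  [[0, 0, 0], [0, 0, 0]],
  [[0, 0, 0], [0, 0, 0]],
], fingers=0.16, newtons=10)

```text
clock: 19.75
tool_pos: [0.5585, -0.3854, 0.1939]
eef_rot: [0.999, -0.033, -0.0, -0.0]
contact_force: [0.3, 0.5, 0.2]
opening: 0.163
finger_force: 0.0
```

Request:
send_rows([
  [[0, 0, 0], [0, 0, 0]],
  [[0, 0, 0], [0, 0, 0]],
  [[0, 0, 0], [0, 0, 0]],
  [[0, 0, 0], [0, 0, 0]],
  [[0, 0, 0], [0, 0, 0]],
  [[0, 0, 0], [0, 0, 0]],
  [[0, 0, 0], [0, 0, 0]],
  [[0, 0, 0], [0, 0, 0]],
], fingers=0.8)

```text
clock: 20.75
tool_pos: [0.5585, -0.3853, 0.1939]
eef_rot: [0.999, -0.033, 0.0, -0.0]
contact_force: [-0.1, -0.6, -0.9]
opening: 0.799
finger_force: 0.0
```

```bash
python3 -c "
from h import *
plan((.46,-.378,.1943,-94))
s=snapshot('scene')['img'];cv2.imwrite('pics/s5.png',cv2.resize(s[130:290,180:380],None,fx=3.75,fy=3.75,interpolation=cv2.INTER_CUBIC))"
```

```text
t 20.75 pos [ 0.5585 -0.3853  0.1939] az -93.83 z [ 0.  0. -1.] F [-0.15 -0.55 -0.94] open 0.799 ff 0.0
[-0.329, -0.002, -0.001] [-0.0, -0.0, 0.0009]
```

View pics/s5.png

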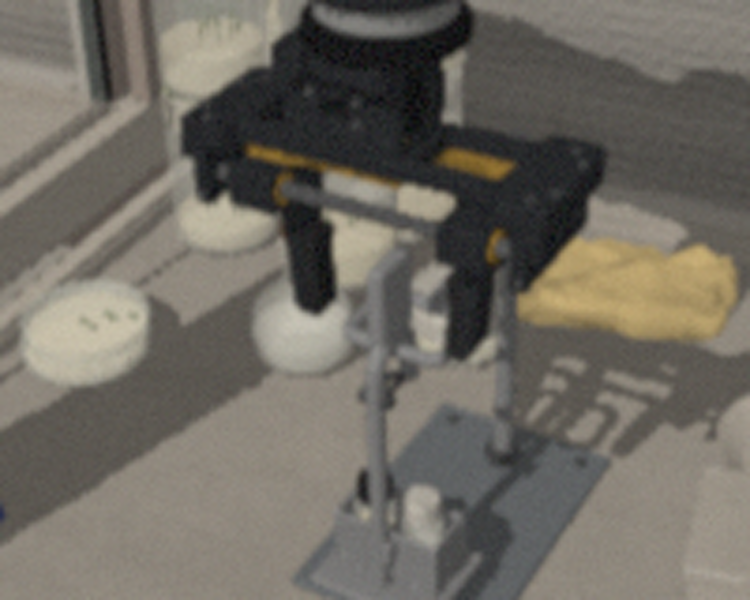

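The carrier hangs upright on the bar (hook over it at about (380,350)), vials in, fingers clear on both sides. Backing off towards the robot.

Request:
send_rows([
  [[-0.02, 0, 0], [0, 0, 0]],
  [[-0.06, 0, 0], [0, 0, 0]],
  [[-0.1, 0, 0], [0, 0, 0]],
  [[-0.15, 0, 0], [0, 0, 0]],
  [[-0.2, 0, 0], [0, 0, 0]],
  [[-0.25, 0, 0], [0, 0, 0]],
  [[-0.3, 0, 0], [0, 0, 0]],
  [[-0.35, 0, 0], [0, 0, 0]],
  [[-0.4, 0, 0], [0, 0, 0]],
  [[-0.4, 0, 0], [0, 0, 0]],
  [[-0.4, 0, 0], [0, 0, 0]],
  [[-0.4, 0, 0], [0, 0, 0]],
])

```text
clock: 22.3
tool_pos: [0.4395, -0.3772, 0.1938]
eef_rot: [0.999, -0.033, 0.0, 0.0]
contact_force: [0.4, -0.2, -0.5]
opening: 0.804
finger_force: 0.0
```

Request:
send_rows([
  [[0, 0, 0], [0, 0, 0]],
  [[0, 0, 0], [0, 0, 0]],
  [[0, 0, 0], [0, 0, 0]],
  [[0, 0, 0], [0, 0, 0]],
  [[0, 0, 0], [0, 0, 0]],
  [[0, 0, 0], [0, 0, 0]],
  [[0, 0, 0], [0, 0, 0]],
  [[0, 0, 0], [0, 0, 0]],
  [[0, 0, 0], [0, 0, 0]],
  [[0, 0, 0], [0, 0, 0]],
  [[0, 0, 0], [0, 0, 0]],
  [[0, 0, 0], [0, 0, 0]],
])

```text
clock: 23.8
tool_pos: [0.4387, -0.3773, 0.1939]
eef_rot: [0.999, -0.033, 0.0, -0.0]
contact_force: [-0.2, -0.2, 0.4]
opening: 0.801
finger_force: 0.0
```

```bash
python3 -c "
from h import *
s=snapshot('scene')['img'][140:290,215:365];t=snapshot('top')['img'][165:265,240:340]
f=lambda a:cv2.resize(a,(400,400),interpolation=cv2.INTER_CUBIC)
cv2.imwrite('pics/e.png',np.hstack([f(s),f(t)]))"
```

```text
(no output)
```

View pics/e.png

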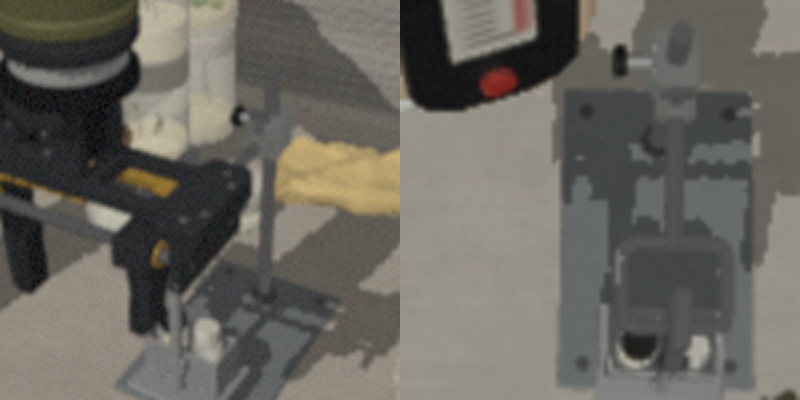

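The carrier hangs square on the front bar (top view, bar at about (675,320)), both vials are in their cells, and the hand is clear. Handing in.

```bash
python3 -c "
from plant import *
print(finish_job())"
```

```text
the job is handed in; nothing more can be done
None
```

The carrier hangs upright and freely from the loop's front bar with the gate shut behind it and both vials in their cells. I pushed with about 11 N at most and did not disturb any bystanders I could see; the job is handed in, with no verdict returned.

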